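# Fold the two leaves of a folding board shut

## Robot

A 6-joint arm with a two-finger parallel gripper is mounted at the origin on the work surface. World frame = base frame: x ahead of the robot, y to its left, z up, the work surface at z = 0. Lengths are in m, angles in degrees, forces in N, time in s.
With the tool pointing down it reaches from about 0.375 to 0.9 m from the base axis. Payload 3.1 kg.
Tool frame: the origin (TCP) lies on the centre line of the jaws, within the pads' length; the fingertips stand 25 mm ahead of it and the grasp point (between the pads) lies 6 mm ahead of it; z points along the fingers, y is the line along which they close (so a half turn about z gives the same grasp; the last joint's range is limited). The gripper opens to 87 mm and grips with 3 to 60 N. Pads are 19 mm wide; open, the fingers measure 117 mm over their backs; the gripper's body (75 mm by 190 mm) begins 51 mm behind the grasp point.
Start: joints at [66.091, 30.224, 82.088, -0, 67.689, -10.227], TCP at [0.148, 0.607, 0.248] pointing down, gripper open.
Joint ranges: [-176.69, 176.69], [-43.24, 126.21], [12.49, 139.97], [-82, 262], [0, 151.66], [-163.58, 163.58]. Speed limits (degrees/s): [159.86, 159.86, 180, 180, 180, 180].

## Interface

Orientations are given as a 3x3 rotation matrix whose columns are the frame's x, y, z axes.
In Python, from rig import * gives the robot as it stands.
- The arm moves only by the tool step_arm, never from a script. Its argument "steps" is a list of rows, each a list of 7 numbers: the shift along the tool's x, y, z normalised to -1 to 1, where 1 is 0.3 m, then the turn, a rotation vector about the tool's x, y, z normalised to -1 to 1, where 1 is 45 degrees, then the gripper's target within -1 to 1 (shut at 1, half-way at 0, fully open at -1). A call has 1 to 8 rows; each row is the pose to reach, as a shift and turn from the pose commanded when the call began, along the tool's axes at that moment; what a row does not reach only later rows make up. A row lasts 1/12 s, in which the tool goes at most 41.7 mm and 7.16 degrees, less where a joint would pass 70% of its speed; a pose out of reach is approached as far as the arm can. A call with a number of a shift or a turn outside -1 to 1 is refused whole. A call with a gripper value outside its range is refused whole. The fingers move at their own pace and stop on an object; the grip force is fixed at half the most. Time passes only in rows, so rows that repeat a pose let the fingers close. It gives the time, the measured TCP pose, the force, the opening and the grip force at its end, in the units of the state.
- read_state(): the state, without advancing time (a new reading comes with each control period).
- capture(name): name is "side" or "top"; returns a dict with "image" (400x640x3 uint8, red, green, blue), "vertical_fov" (degrees; the focal length in pixels is half the picture's height over the tangent of half this angle, whatever the lens; pixels are square), "cx", "cy" (the principal point, pixels), "k1" (the pictures are not rectified: a ray, as slopes to the right and down, at radius r is drawn at 1 + k1 r^2 times it, then the intrinsics apply), "world_from_camera" (4x4, takes a point from camera to world coordinates). Camera axes: x right, y down, z forward; pixel columns grow to the right and rows downward; lengths in m; the calibration is good to about 2 mm. A picture is of the moment at which its call begins. There is no depth.
- hand_in(): hands the job in; it is judged then, once.
The state is a dict: "time_s": time; "joint_positions": joint angles; "qvel": joint speeds; "tau": joint torques, N m; "position": TCP position; "tcp_rot": TCP orientation; "force": force on the tool from outside, world axes, zero at the start; "moment": the same for the moment, N m; "opening": opening from 0.0 (shut) to 1.0 (fully open); "grasp_force": force on a finger pad.
Only numpy, scipy, OpenCV 4.12 (cv2) and the standard library are available. Lean on these libraries where they do the work, as an engineer would, in place of code of your own. Each camera call takes 0.05 s, during which the arm holds its last target. There are 200 camera calls.

## Task

Close the white folding board so that it can go back into the cupboard: with the fingertips push the narrow leaf over its hinge until it lies flat on the board, then push the wide leaf over so that it lies flat on top of it. Turn the leaves gently, without squeezing or slamming them; do not lift, tip or shove the board, and leave everything around it where it is.

Things in the scene. Friction and masses are not known exactly. Their poses are not given: they have to be found in the camera images.
- board: white folding board's base: a loose slab of about 1.3 kg on rubber feet, 220 mm along its x (the hinge direction, roughly away from the robot), 172 mm along its y, top 18 mm above the table (hinge rail at -y 18.5 mm, at +y 26.5 mm). Origin: centre of underside, z up. Wide leaf hinged along its +y side, narrow leaf along its -y side. Nothing lies on it
- narrow_leaf_hinge (a point): middle of the narrow leaf's hinge axis, which runs parallel to the board's x axis at board y = -80 mm, 22.5 mm above the table, in the leaf's mid-plane
- wide_leaf_hinge (a point): middle of the wide leaf's hinge axis, which runs parallel to the board's x axis at board y = +80 mm, 30.5 mm above the table, in the leaf's mid-plane. Shut, the wide leaf lies 2 mm above the shut narrow leaf, so the narrow one must be shut first
- narrow_leaf (a joint): hinge angle, rad, of the narrow leaf, a rigid white plastic plate 210 mm along the hinge, 90 mm from hinge axis to free edge, 6 mm thick. 0: level, sticking out from the board; 1.57: upright; 3.14 (soft stop): folded over, flat above the board. Starts at 0.8 to 1.2, leaning outwards. Stiff hinge: it stays where left and takes about 1 to 3 N at the free edge to turn
- narrow_leaf_edge (a point): middle of the narrow leaf's free edge (in its mid-plane), 90 mm from the hinge axis; moves with the leaf
- wide_leaf (a joint): hinge angle, rad, of the wide leaf, a rigid white plastic plate 210 mm along the hinge, 130 mm from hinge axis to free edge, 6 mm thick. 0: level, sticking out from the board; 1.57: upright; 3.14 (soft stop): folded over, flat above the board. Starts at 0.8 to 1.2, leaning outwards. Stiff hinge: it stays where left and takes about 1 to 3 N at the free edge to turn
- wide_leaf_edge (a point): middle of the wide leaf's free edge (in its mid-plane), 130 mm from the hinge axis; moves with the leaf
- soap_carton: cardboard soap carton, 60 x 90 x 32 mm, lying beyond the board's far end; origin centre of underside
- tape_measure: black pocket tape measure, 55 x 55 x 30 mm, beyond the board's far end; origin centre of underside
- stain_jar: small jar with white cap, 52 mm across, 60 mm tall, before the board's near end; origin centre of underside
- clothes_peg: wooden clothes peg, 75 x 12 x 14 mm, before the board's near end; origin centre of underside
- spray_starch: upright spray can, 52 mm across, 150 mm tall, well outside the wide leaf; origin centre of underside
- lint_roller: lint roller lying down, 200 mm long, 40 mm across, well outside the narrow leaf; origin under it, where its handle meets its roll

How it is judged:
By the outcome, as a careful person would: the job done as asked, in the order asked, and still so for the second after the job is handed in, with the robot touching nothing.
It also fails if it takes over 51 s, if anything falls off the work surface, if the arm or the gripper's body presses on something with over 40 N, if the wrist force passes 120 N, or if a joint passes its speed limit or range.

## Working session

There is one attempt and no reset: what is moved stays moved. The work goes in short steps, Python scripts to look and compute and a tool call to move; the robot and the scene stay as the last step left them, time stands still between calls to the robot, and variables do not carry over. Pictures are saved under pics/ and viewed, at most 10 in all, crops included, and the job is handed in when it is done.

Besides the shell and the picture viewer there is one more tool, called by a JSON object that holds its "method" and its "body", one argument or row to a line. step_arm: Moves the arm, as the interface text tells. Scaled input: -1 to 1 covers 0.3 m each way for a shift and 45 degrees each way for a turn. Its arguments: {"type":"object","properties":{"steps":{"type":"array"}},"required":["steps"]}

```bash
mkdir -p pics; ls
python3 - <<'E'
from rig import *
import cv2
for n in("top","side"):
    c=capture(n); cv2.imwrite(f"pics/{n}0.png",c["image"][:,:,::-1]); print(n,c["vertical_fov"],c["cx"],c["cy"],c["k1"],c["world_from_camera"])
s=read_state();print(s)
E
```

```text
pics
top 43.12945927651795 330.5652378907239 202.6613374106011 0.03685513507216526 [[ 0.01734697 -0.99465766  0.10176057  0.41787722]
 [-0.99979558 -0.01619866  0.01210006  0.087525  ]
 [-0.01038703 -0.10194967 -0.99473533  1.54508642]
 [ 0.          0.          0.          1.        ]]
side 53.6863652619432 317.0068471539506 203.50875312010157 -0.06782414647110921 [[ 0.88925818 -0.3269739   0.31985616  0.21902385]
 [-0.4571403  -0.61149835  0.645827   -0.58185982]
 [-0.01557706 -0.72052608 -0.69325286  0.76530399]
 [ 0.          0.          0.          1.        ]]
{'time_s': 0.1, 'joint_positions': array([ 6.60896569e+01,  3.02740602e+01,  8.21487387e+01,  2.09923444e-03,
        6.76879907e+01, -1.02278951e+01]), 'qvel': array([ 0.04519259, -0.04137656, -0.24015412, -0.150544  , -0.1013208 ,
       -0.0589126 ]), 'tau': array([-1.00390691e-04, -4.40984988e+01, -1.77151144e+01,  6.34862948e-02,
        5.34083485e-02, -3.67207099e-05]), 'position': array([0.1475592 , 0.60671422, 0.24666661]), 'tcp_rot': array([[-9.71618176e-01,  2.36553285e-01, -8.14704701e-04],
       [ 2.36554388e-01,  9.71616666e-01, -1.75396090e-03],
       [ 3.76675452e-04, -1.89690226e-03, -9.99998130e-01]]), 'force': array([0.26656077, 0.66761708, 0.20994691]), 'moment': array([-0.03221993,  0.00299466,  0.02697216]), 'grasp_force': 0.0, 'opening': 1.0015036154706058}
```

View pics/top0.png

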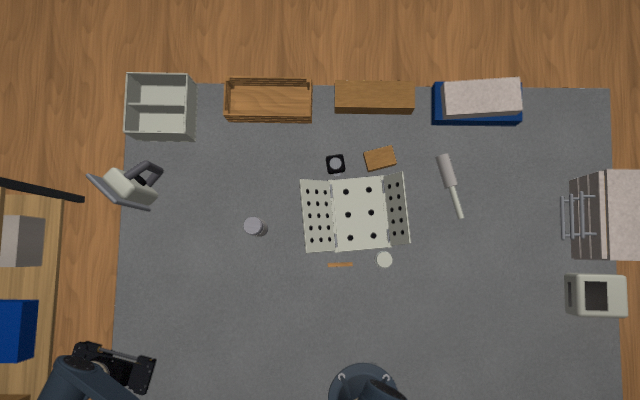

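View pics/side0.png

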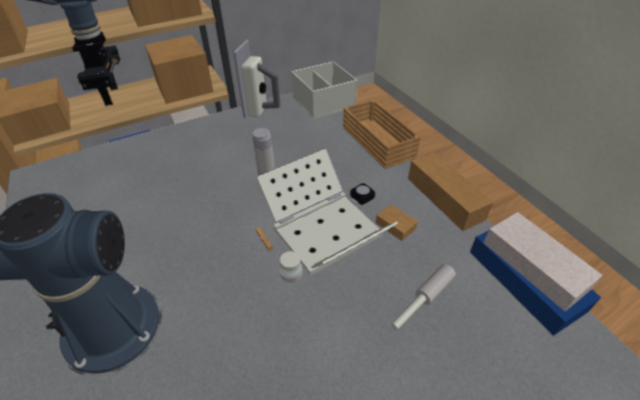

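The top view shows the board centred near (360,213), with the wide leaf on its left at (318,215) and the narrow leaf on its right at (398,210). The jar is at (385,259) and the peg at (340,265). I'll enlarge both views to pick corners.

Run:
```python
import cv2
a=cv2.imread("pics/top0.png")[140:280,290:430]
b=cv2.imread("pics/side0.png")[140:290,240:440]
cv2.imwrite("pics/topc.png",cv2.resize(a,(560,560),interpolation=2))
cv2.imwrite("pics/sidec.png",cv2.resize(b,(800,600),interpolation=2))
```

```text
(no output)
```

View pics/topc.png

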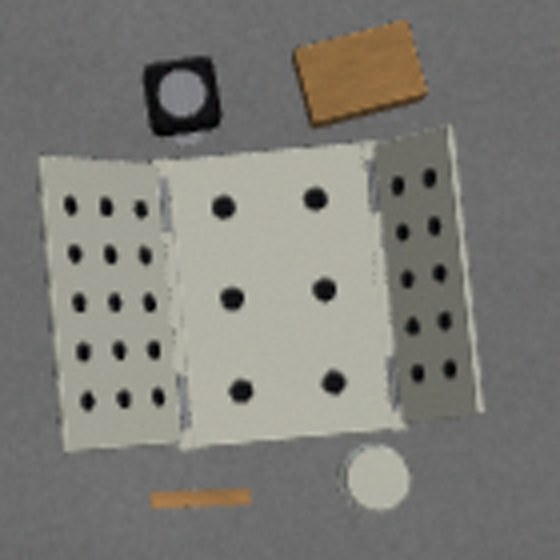

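View pics/sidec.png

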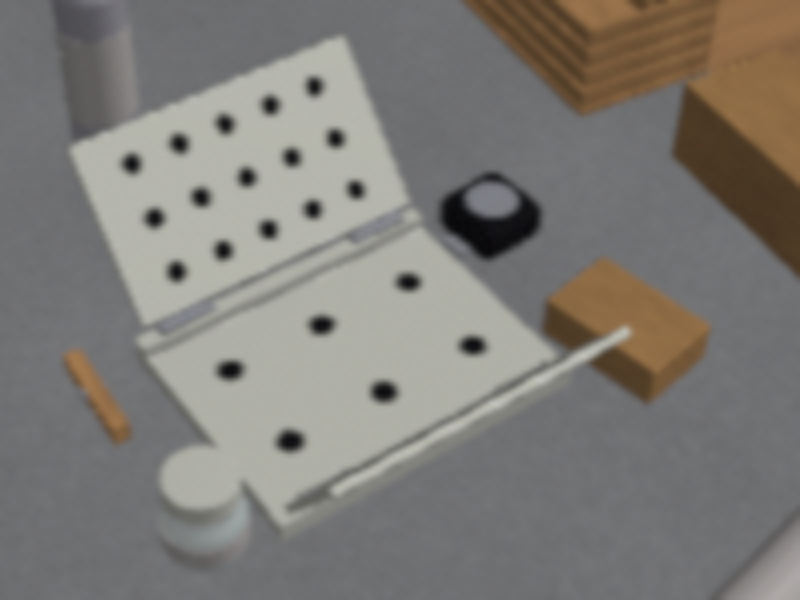

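```bash
cat > h.py <<'E'
import numpy as np
from scipy.optimize import least_squares
def proj(c,P):
    T=np.linalg.inv(c["world_from_camera"]);p=np.atleast_2d(P)@T[:3,:3].T+T[:3,3]
    s=p[:,:2]/p[:,2:];r2=(s**2).sum(1,keepdims=True);f=200/np.tan(np.radians(c["vertical_fov"]/2))
    return s*(1+c["k1"]*r2)*f+[c["cx"],c["cy"]]
def b2w(q,P):
    c,s=np.cos(q[2]),np.sin(q[2]);P=np.atleast_2d(P)
    return np.c_[q[0]+c*P[:,0]-s*P[:,1],q[1]+s*P[:,0]+c*P[:,1],P[:,2]]
def leaf(side,a,x,r,off=0):  # side +1 wide, -1 narrow; off towards inner face
    h=.0305 if side>0 else .0225
    return [x,side*(.08+r*np.cos(a)-off*np.sin(a)),h+r*np.sin(a)+off*np.cos(a)]
E
cat > fit.py <<'E'
from rig import *
from h import *
C={n:capture(n) for n in("top","side")}
u={"top":lambda p:(np.array(p)+.5)/4-.5+[290,140],"side":lambda p:(np.array(p)+.5)/4-.5+[240,140]}
H=[(1,1),(1,-1),(0,1),(0,-1),(-1,1),(-1,-1)]
Bt=[(223,207),(315,198),(232,298),(324,290),(241,391),(333,382)]
Bs=[(408,282),(473,345),(320,325),(384,391),(230,370),(290,440)]
W=[(1,1),(1,-1),(-1,1),(-1,-1)]
Wt=[(70,206),(141,209),(88,401),(159,397)]
Ws=[(315,86),(356,190),(131,163),(177,271)]
def model(v):
    q,aw,an,d,e,c,X,r0,dr,bz=v[:3],*v[3:12],0
    P=[];top=[];side=[]
    B=[[h[0]*d,h[1]*e+c,.018] for h in H]
    Wp=[leaf(1,aw,w[0]*X,r0+w[1]*dr,.003) for w in W]
    We=[leaf(1,aw,s*.105,.13) for s in(1,-1)]
    Ne=[leaf(-1,an,s*.105,.09) for s in(1,-1)]
    return B+Wp+We+Ne
obs={"top":Bt+Wt+[(40,157),(66,451),(451,126),(481,411)],"side":Bs+Ws+[(345,37),(72,148),(630,331),(334,492)]}
def res(v):
    P=b2w(v[:3],model(v)); D=np.array([v[12:14].tolist()+[0]])
    return np.r_[(proj(C["top"],P)-u["top"](obs["top"])).ravel(),(proj(C["side"],P+D)-u["side"](obs["side"])).ravel(),v[12:14]/.002, v[9-1+0:8]*0,(v[7]-0)/.003]
v0=[.55,0,0,1,1,.07,.035,0,.07,.065,.035,0,0,0]
r=least_squares(res,v0,loss="soft_l1")
np.set_printoptions(precision=4,suppress=True)
print(r.cost,r.x);print(res(r.x).reshape(-1)[:28].reshape(-1,2));print(res(r.x)[28:56].reshape(-1,2))
E
python3 fit.py
```

```text
Traceback (most recent call last):
  File "fit.py", line 24, in <module>
    r=least_squares(res,v0,loss="soft_l1")
  File "fit.py", line 21, in res
    P=b2w(v[:3],model(v)); D=np.array([v[12:14].tolist()+[0]])
                ~~~~~^^^
  File "fit.py", line 12, in model
    q,aw,an,d,e,c,X,r0,dr,bz=v[:3],*v[3:12],0
    ^^^^^^^^^^^^^^^^^^^^^^^^
ValueError: too many values to unpack (expected 10)
```

```bash
sed -i 's/dr,bz=v\[:3\],\*v\[3:12\],0/dr=v[:3],*v[3:11]/; s/v\[12:14\]/v[11:13]/g; s/ v\[9-1+0:8\]\*0,//; s/,0,0,0\]$/,0,0]/' fit.py; python3 fit.py
```

```text
2.48315805971409 [ 0.5439  0.0182  0.1105  0.862   0.9632  0.07    0.035   0.001   0.0699
  0.0683  0.0378  0.0012 -0.0012]
[[-0.0037 -0.0721]
 [-0.0862  0.0206]
 [-0.0295  0.0558]
 [-0.0038 -0.1067]
 [-0.0313 -0.095 ]
 [ 0.1072 -0.013 ]
 [ 0.2165 -0.283 ]
 [ 0.054  -0.1646]
 [ 0.0886 -0.1055]
 [-0.0697 -0.1075]
 [ 0.0081 -0.4132]
 [ 0.0465  0.3997]
 [ 0.0196 -0.5771]
 [ 0.4752  0.7472]]
[[ 0.1369 -0.0517]
 [-0.0777  0.0095]
 [ 0.4201 -0.0909]
 [-0.0141  0.1159]
 [ 0.0275 -0.0606]
 [ 0.0301  0.1104]
 [-0.0509 -0.1498]
 [ 0.0517 -0.1355]
 [ 0.2386 -0.1314]
 [ 0.0623  0.0942]
 [-0.5391 -0.4705]
 [-1.2638  0.0696]
 [ 0.1881 -0.3385]
 [-0.6008  0.2363]]
```

{"method": "step_arm", "body": {
  "steps": [
    [-0.06,-0.07,0,0,0,0.12,1],
    [-0.16,-0.18,0,0,0,0.26,1],
    [-0.26,-0.29,0,0,0,0.4,1],
    [-0.36,-0.4,0,0,0,0.54,1],
    [-0.46,-0.51,0,0,0,0.68,1],
    [-0.56,-0.62,0,0,0,0.82,1],
    [-0.64,-0.71,0,0,0,0.94,1],
    [-0.7,-0.78,0,0,0,1,1]
  ]
}}

```text
time_s: 0.97
position: [0.2972, 0.3282, 0.2478]
tcp_rot: [[-0.516, 0.856, 0.001], [0.856, 0.516, 0.0], [-0.0, 0.001, -1.0]]
force: [1.0, -0.2, -0.0]
opening: 0.478
grasp_force: 0.0
```

```bash
cat >> h.py <<'E'
Q=np.array([.5439,.0182,.1105])
def st():
    from rig import read_state
    s=read_state();R=np.array(s["tcp_rot"]);p=np.array(s["position"])
    c,n=np.cos(Q[2]),np.sin(Q[2]);B=np.array([[c,-n,0],[n,c,0],[0,0,1]])
    tip=B.T@(p+.025*R[:,2]-[Q[0],Q[1],0])
    print("t %.2f"%s["time_s"],"tip(board,mm)",(tip*1e3).round(1),"Fboard",(B.T@s["force"]).round(1),"open",round(s["opening"],2))
    return s,p,R,B
def togo(tip):  # shift (normalised, tool axes) and turn about z to put fingertip at board coords, tool y along board x
    s,p,R,B=st();T=B@np.array(tip)+[Q[0],Q[1],0];Rt=np.c_[B[:,1],B[:,0],-B[:,2]]
    from scipy.spatial.transform import Rotation as RR
    d=R.T@(T-R[:,2]*.0-(p+.025*R[:,2]));w=np.degrees(RR.from_matrix(R.T@Rt).as_rotvec())
    print("go",(d/.3).round(3),"turn",(w/45).round(3))
E
python3 -c "
from h import *
togo([0,-.185,.2])"
```

```text
t 0.97 tip(board,mm) [-211.   335.3  222.8] Fboard [ 1.  -0.3 -0. ] open 0.48
go [-1.869 -0.088  0.077] turn [0.001 0.    0.55 ]
```

{"method": "step_arm", "body": {
  "steps": [
    [-0.1,0,0,0,0,0.1,1],
    [-0.23,-0.01,0,0,0,0.2,1],
    [-0.36,-0.02,0,0,0,0.3,1],
    [-0.49,-0.02,0,0,0,0.4,1],
    [-0.62,-0.03,0,0,0,0.5,1],
    [-0.75,-0.03,0,0,0,0.55,1],
    [-0.86,-0.04,0,0,0,0.55,1],
    [-0.95,-0.04,0,0,0,0.55,1]
  ]
}}

```text
time_s: 1.63
position: [0.4354, 0.078, 0.2478]
tcp_rot: [[-0.112, 0.994, 0.001], [0.994, 0.112, -0.0], [-0.001, 0.001, -1.0]]
force: [0.5, 0.2, -0.4]
opening: 0.007
grasp_force: 0.0
```

```bash
python3 -c "
from h import *
togo([0,-.185,.2])"
```

```text
t 1.63 tip(board,mm) [-101.2   71.4  222.8] Fboard [ 0.6  0.2 -0.4] open 0.01
go [-0.855  0.335  0.077] turn [0.001 0.001 0.003]
```

{"method": "step_arm", "body": {
  "steps": [
    [-0.1,0.04,0,0,0,0,1],
    [-0.22,0.08,0,0,0,0,1],
    [-0.34,0.13,0,0,0,0,1],
    [-0.46,0.18,0,0,0,0,1],
    [-0.58,0.23,0,0,0,0,1],
    [-0.69,0.28,0,0,0,0,1],
    [-0.78,0.32,0,0,0,0,1],
    [-0.84,0.335,0.02,0,0,0,1]
  ]
}}

```text
time_s: 2.3
position: [0.5659, -0.162, 0.2426]
tcp_rot: [[-0.113, 0.994, 0.005], [0.994, 0.113, -0.003], [-0.003, 0.005, -1.0]]
force: [1.2, -0.9, -0.2]
opening: 0.009
grasp_force: 0.0
```

{"method": "step_arm", "body": {
  "steps": [
    [0,0,0.06,0,0,0,1],
    [0,0,0.15,0,0,0,1],
    [0,0,0.25,0,0,0,1],
    [0,0,0.34,0,0,0,1],
    [0.02,0,0.42,0,0,0,1],
    [0.05,0,0.47,0,0,0,1],
    [0.07,0,0.49,0,0,0,1],
    [0.08,0,0.49,0,0,0,1]
  ]
}}

```text
time_s: 2.97
position: [0.5584, -0.1327, 0.0927]
tcp_rot: [[-0.115, 0.993, -0.005], [0.993, 0.115, 0.002], [0.003, -0.004, -1.0]]
force: [0.7, 0.2, 0.9]
opening: 0.006
grasp_force: 0.0
```

```bash
python3 -c "
from h import *
togo([0,-.150,.07])"
```

```text
t 2.97 tip(board,mm) [  -2.3 -151.5   67.7] Fboard [0.8 0.1 0.9] open 0.01
go [ 0.005  0.008 -0.008] turn [-0.006 -0.004  0.007]
```

```bash
cat >> h.py <<'E'
def arc(side,a,L,rB,z0,w=.0095):
    h=.0305 if side>0 else .0225; t=.003
    if a<np.pi/2:
        y=.08+L*np.cos(a)+t*np.sin(a)+w; z=z0+(h+rB-z0)*max(0,(a-.9)/(np.pi/2-.9))
    else:
        y=.08+rB*np.cos(a)+t*np.sin(a)+w; z=h+rB*np.sin(a)-t*np.cos(a)
    return np.array([side*y,z])
def table(side,a0,da,n,L,rB,z0):
    P=[arc(side,min(a0+i*da,np.pi),L,rB,z0) for i in range(n+1)]
    for k in range(0,n,8):
        print("call from a=%.2f"%(a0+k*da),P[k].round(4))
        for i in range(k+1,min(k+9,n+1)):
            d=P[i]-P[k]; print("[%.3f, 0, %.3f]"%(d[0]/.3,-d[1]/.3),end=" ")
        print()
E
python3 -c "
from h import *
table(-1,.90,.056,40,.09,.065,.068)"
```

```text
call from a=0.90 [-0.1478  0.068 ]
[0.013, 0, -0.005] [0.027, 0, -0.011] [0.041, 0, -0.016] [0.056, 0, -0.022] [0.071, 0, -0.027] [0.086, 0, -0.033] [0.102, 0, -0.038] [0.118, 0, -0.043] 
call from a=1.35 [-0.1123  0.081 ]
[0.016, 0, -0.005] [0.033, 0, -0.011] [0.050, 0, -0.016] [0.066, 0, -0.022] [0.078, 0, -0.022] [0.091, 0, -0.021] [0.103, 0, -0.020] [0.115, 0, -0.018] 
call from a=1.80 [-0.0779  0.0865]
[0.012, 0, 0.002] [0.024, 0, 0.006] [0.035, 0, 0.009] [0.046, 0, 0.014] [0.057, 0, 0.019] [0.068, 0, 0.025] [0.079, 0, 0.031] [0.089, 0, 0.038] 
call from a=2.24 [-0.0513  0.0752]
[0.010, 0, 0.007] [0.019, 0, 0.015] [0.028, 0, 0.024] [0.036, 0, 0.033] [0.044, 0, 0.042] [0.051, 0, 0.052] [0.057, 0, 0.062] [0.064, 0, 0.072] 
call from a=2.69 [-0.0323  0.0535]
[0.005, 0, 0.011] [0.010, 0, 0.022] [0.015, 0, 0.033] [0.018, 0, 0.045] [0.021, 0, 0.057] [0.023, 0, 0.069] [0.025, 0, 0.081] [0.026, 0, 0.093]
```

{"method": "step_arm", "body": {
  "steps": [
    [0.02,0.008,-0.005,0,0,0,1],
    [0.037,0.008,-0.011,0,0,0,1],
    [0.053,0.008,-0.016,0,0,0,1],
    [0.068,0.008,-0.022,0,0,0,1],
    [0.083,0.008,-0.027,0,0,0,1],
    [0.098,0.008,-0.033,0,0,0,1],
    [0.114,0.008,-0.038,0,0,0,1],
    [0.13,0.008,-0.043,0,0,0,1]
  ]
}}

```text
time_s: 3.63
position: [0.5586, -0.095, 0.1079]
tcp_rot: [[-0.114, 0.993, 0.001], [0.993, 0.114, -0.0], [-0.0, 0.001, -1.0]]
force: [1.4, -1.2, 0.6]
opening: 0.006
grasp_force: 0.9
```

```bash
python3 -c "
from h import *
togo([0,-.1123,.081])"
```

```text
t 3.63 tip(board,mm) [   2.1 -114.2   82.9] Fboard [ 1.3 -1.3  0.6] open 0.01
go [ 0.006 -0.007  0.006] turn [0.001 0.    0.005]
```

{"method": "step_arm", "body": {
  "steps": [
    [0.016,0,-0.004,0,0,0,1],
    [0.033,0,-0.008,0,0,0,1],
    [0.05,0,-0.012,0,0,0,1],
    [0.066,0,-0.016,0,0,0,1],
    [0.078,0,-0.016,0,0,0,1],
    [0.091,0,-0.015,0,0,0,1],
    [0.103,0,-0.014,0,0,0,1],
    [0.115,0,-0.012,0,0,0,1]
  ]
}}

```text
time_s: 4.3
position: [0.5537, -0.0608, 0.1109]
tcp_rot: [[-0.114, 0.993, -0.001], [0.993, 0.114, 0.0], [0.0, -0.001, -1.0]]
force: [-0.5, -1.6, 0.5]
opening: 0.003
grasp_force: 0.8
```

Run:
```python
from h import *
from rig import *
import cv2
togo([0,-.0779,.0865])
c=capture("side");im=c["image"][:,:,::-1]
cv2.imwrite("pics/s2.png",cv2.resize(im[120:320,220:460],(720,600)))
```

```text
t 4.30 tip(board,mm) [  1.  -79.6  85.9] Fboard [-0.7 -1.6  0.5] open 0.0
go [ 0.006 -0.003 -0.002] turn [-0.002 -0.     0.005]
```

View pics/s2.png

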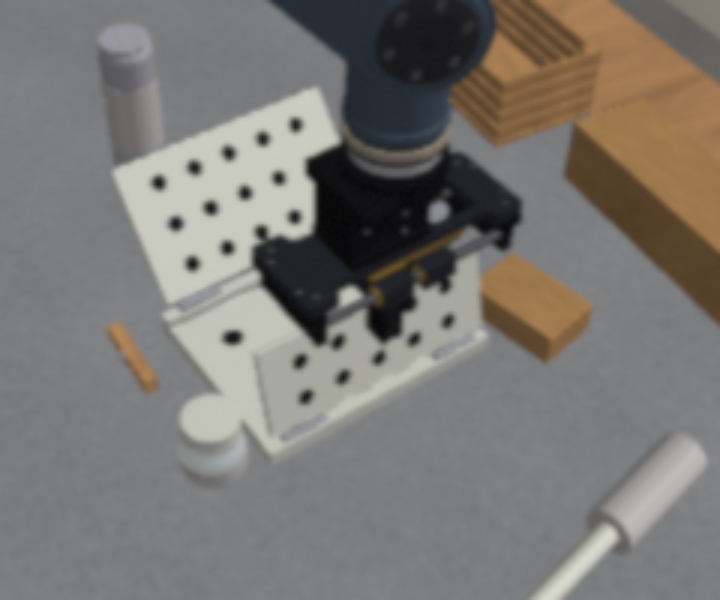

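The narrow leaf is just past upright (crop x 260–480), with the fingers behind it. The board and the items around it have not moved.

{"method": "step_arm", "body": {
  "steps": [
    [0.014,0,0.001,0,0,0,1],
    [0.028,0,0.004,0,0,0,1],
    [0.04,0,0.007,0,0,0,1],
    [0.051,0,0.012,0,0,0,1],
    [0.062,0,0.017,0,0,0,1],
    [0.073,0,0.023,0,0,0,1],
    [0.084,0,0.029,0,0,0,1],
    [0.094,0,0.036,0,0,0,1]
  ]
}}

```text
time_s: 5.02
position: [0.5511, -0.0329, 0.1001]
tcp_rot: [[-0.114, 0.993, 0.0], [0.993, 0.114, -0.0], [-0.0, 0.0, -1.0]]
force: [-0.5, -1.3, -0.1]
opening: 0.003
grasp_force: 0.6
```

```bash
python3 -c "
from h import *
togo([0,-.0513,.0752])"
```

```text
t 5.02 tip(board,mm) [  1.6 -51.5  75.1] Fboard [-0.7 -1.2 -0.1] open 0.0
go [ 0.001 -0.005 -0.   ] turn [0.    0.    0.005]
```

{"method": "step_arm", "body": {
  "steps": [
    [0.01,0,0.007,0,0,0,1],
    [0.019,0,0.015,0,0,0,1],
    [0.028,0,0.024,0,0,0,1],
    [0.036,0,0.033,0,0,0,1],
    [0.044,0,0.042,0,0,0,1],
    [0.051,0,0.052,0,0,0,1],
    [0.057,0,0.062,0,0,0,1],
    [0.064,0,0.072,0,0,0,1]
  ]
}}

```text
time_s: 5.68
position: [0.5489, -0.0139, 0.0784]
tcp_rot: [[-0.114, 0.993, 0.0], [0.993, 0.114, 0.0], [0.0, 0.0, -1.0]]
force: [1.0, -0.6, 1.3]
opening: 0.003
grasp_force: 0.5
```

{"method": "step_arm", "body": {
  "steps": [
    [0.005,0,0.011,0,0,0,1],
    [0.01,0,0.022,0,0,0,1],
    [0.015,0,0.033,0,0,0,1],
    [0.018,0,0.045,0,0,0,1],
    [0.021,0,0.057,0,0,0,1],
    [0.023,0,0.068,0,0,0,1],
    [0.025,0,0.077,0,0,0,1],
    [0.026,0,0.084,0,0,0,1]
  ]
}}

```text
time_s: 6.35
position: [0.548, -0.0063, 0.0531]
tcp_rot: [[-0.114, 0.993, -0.0], [0.993, 0.114, -0.0], [-0.0, -0.0, -1.0]]
force: [-0.5, -0.4, 0.2]
opening: 0.007
grasp_force: 0.4
```

```bash
python3 -c "
from h import *
togo([0,-.0245,.0255])"
```

```text
t 6.35 tip(board,mm) [  1.3 -24.8  28.1] Fboard [-0.6 -0.4  0.2] open 0.01
go [ 0.001 -0.004  0.009] turn [-0.     0.     0.005]
```

{"method": "step_arm", "body": {
  "steps": [
    [0,0,0.001,0,0,0,1],
    [0,0,0.002,0,0,0,1],
    [0,0,0.003,0,0,0,1],
    [0,0,0.005,0,0,0,1],
    [0,0,0.006,0,0,0,1],
    [0,0,0.007,0,0,0,1],
    [0,0,0.008,0,0,0,1],
    [0,0,0.008,0,0,0,1]
  ]
}}

```text
time_s: 7.02
position: [0.5478, -0.0063, 0.051]
tcp_rot: [[-0.114, 0.993, -0.0], [0.993, 0.114, 0.0], [0.0, -0.0, -1.0]]
force: [-1.7, 0.6, 0.4]
opening: 0.005
grasp_force: 0.3
```

```bash
python3 -c "
from h import *
togo([0,-.0245,.0255])"
```

```text
t 7.02 tip(board,mm) [  1.2 -24.8  26. ] Fboard [-1.7  0.8  0.4] open 0.0
go [ 0.001 -0.004  0.002] turn [-0.    -0.     0.005]
```

{"method": "step_arm", "body": {
  "steps": [
    [0,0,0.001,0,0,0,1],
    [0,0,0.002,0,0,0,1],
    [0,0,0.003,0,0,0,1],
    [0,0,0.003,0,0,0,1]
  ]
}}

```text
time_s: 7.35
position: [0.5478, -0.0063, 0.0509]
tcp_rot: [[-0.115, 0.993, -0.0], [0.993, 0.115, -0.0], [-0.0, -0.0, -1.0]]
force: [-1.7, 0.4, 7.1]
opening: 0.003
grasp_force: 3.3
```

```bash
python3 -c "
from h import *
togo([0,-.0245,.0255])"
```

```text
t 7.35 tip(board,mm) [  1.2 -24.8  25.9] Fboard [-1.7  0.6  7.1] open 0.0
go [ 0.001 -0.004  0.001] turn [-0.     0.     0.005]
```

{"method": "step_arm", "body": {
  "steps": [
    [0,0,-0.03,0,0,0,1],
    [0,0,-0.1,0,0,0,1],
    [0,0,-0.2,0,0,0,1],
    [0,0,-0.32,0,0,0,1],
    [0,0,-0.44,0,0,0,1],
    [0.03,0,-0.53,0,0,0,1],
    [0.1,0,-0.58,0,0,0,1],
    [0.2,0,-0.6,0,0,0,1]
  ]
}}

```text
time_s: 8.02
position: [0.5434, 0.0519, 0.234]
tcp_rot: [[-0.111, 0.994, 0.008], [0.994, 0.111, -0.002], [-0.003, 0.008, -1.0]]
force: [0.2, 1.0, -0.3]
opening: 0.004
grasp_force: 0.0
```

Run:
```python
from h import *
from rig import *
import cv2
togo([0,.2,.2])
c=capture("top");im=c["image"][:,:,::-1]
cv2.imwrite("pics/t3.png",cv2.resize(im[130:280,230:430],(800,600)))
g=least_squares(lambda p:(proj(c,b2w(Q,[p[0],p[1],.15]))-[252,225]).ravel(),[0,.3]).x
print("can board",g)
```

```text
t 8.02 tip(board,mm) [  3.4  33.4 209. ] Fboard [ 0.3  1.  -0.3] open 0.0
go [ 0.555 -0.011  0.028] turn [0.01  0.003 0.001]
can board [-0.01521154  0.30564179]
```

View pics/t3.png

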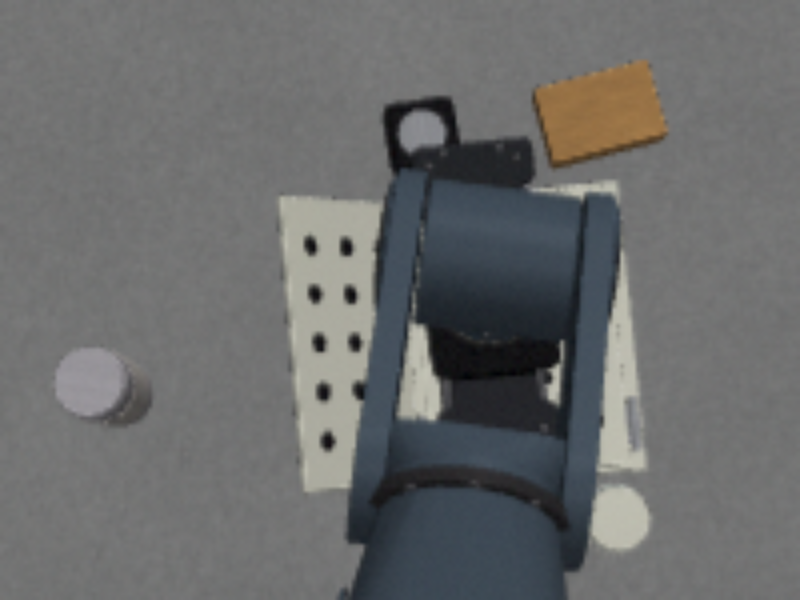

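The narrow leaf has gone from the right-hand side and its area now shows only the rail. The wide leaf, jar, carton and tape measure are where they were, and the can is clear at board y≈306 mm.

{"method": "step_arm", "body": {
  "steps": [
    [0.08,0,0,0,0,0,1],
    [0.19,0,0,0,0,0,1],
    [0.3,0,0,0,0,0,1],
    [0.4,-0.01,0,0,0,0,1],
    [0.48,-0.01,0,0,0,0,1],
    [0.53,-0.01,0,0,0,0,1],
    [0.55,-0.01,0,0,0,0,1],
    [0.55,-0.01,0,0,0,0,1]
  ]
}}

```text
time_s: 8.73
position: [0.5188, 0.2178, 0.2301]
tcp_rot: [[-0.117, 0.993, -0.0], [0.993, 0.117, -0.0], [-0.0, -0.0, -1.0]]
force: [0.5, -0.4, -0.0]
opening: 0.004
grasp_force: 0.0
```

{"method": "step_arm", "body": {
  "steps": [
    [0,0,0.05,0,0,0,1],
    [0,0,0.12,0,0,0,1],
    [0,0,0.2,0,0,0,1],
    [0,0,0.27,0,0,0,1],
    [0,0,0.32,0,0,0,1],
    [0,0,0.34,0,0,0,1],
    [0,0,0.35,0,0,0,1],
    [0,0,0.35,0,0,0,1]
  ]
}}

```text
time_s: 9.4
position: [0.5195, 0.216, 0.125]
tcp_rot: [[-0.113, 0.994, -0.001], [0.994, 0.113, -0.0], [-0.0, -0.001, -1.0]]
force: [-0.1, 0.5, -0.0]
opening: 0.005
grasp_force: 0.0
```

```bash
python3 -c "
from h import *
togo([0,.182,.1])
table(1,.8,.049,48,.13,.085,.1)"
```

```text
t 9.40 tip(board,mm) [ -2.5 199.3 100. ] Fboard [-0.1  0.5 -0. ] open 0.01
go [-0.058  0.008 -0.   ] turn [-0.001  0.     0.004]
call from a=0.80 [0.1822 0.1   ]
[-0.015, 0, -0.000] [-0.031, 0, -0.000] [-0.048, 0, -0.004] [-0.065, 0, -0.007] [-0.083, 0, -0.011] [-0.101, 0, -0.015] [-0.120, 0, -0.019] [-0.140, 0, -0.022] 
call from a=1.19 [0.1404 0.1067]
[-0.020, 0, -0.004] [-0.040, 0, -0.008] [-0.060, 0, -0.011] [-0.081, 0, -0.015] [-0.102, 0, -0.019] [-0.123, 0, -0.023] [-0.144, 0, -0.026] [-0.163, 0, -0.029] 
call from a=1.58 [0.0914 0.1155]
[-0.014, 0, 0.000] [-0.028, 0, 0.001] [-0.042, 0, 0.002] [-0.055, 0, 0.004] [-0.069, 0, 0.007] [-0.082, 0, 0.010] [-0.096, 0, 0.014] [-0.109, 0, 0.019] 
call from a=1.98 [0.0587 0.1098]
[-0.013, 0, 0.005] [-0.025, 0, 0.011] [-0.038, 0, 0.018] [-0.050, 0, 0.025] [-0.061, 0, 0.033] [-0.072, 0, 0.041] [-0.083, 0, 0.050] [-0.093, 0, 0.059] 
call from a=2.37 [0.0308 0.092 ]
[-0.010, 0, 0.010] [-0.019, 0, 0.020] [-0.028, 0, 0.031] [-0.036, 0, 0.042] [-0.044, 0, 0.054] [-0.051, 0, 0.066] [-0.058, 0, 0.078] [-0.064, 0, 0.090] 
call from a=2.76 [0.0117 0.0649]
[-0.005, 0, 0.013] [-0.010, 0, 0.026] [-0.014, 0, 0.039] [-0.017, 0, 0.053] [-0.020, 0, 0.066] [-0.022, 0, 0.080] [-0.024, 0, 0.094] [-0.024, 0, 0.105]
```

{"method": "step_arm", "body": {
  "steps": [
    [-0.012,0.008,0,0,0,0,1],
    [-0.026,0.008,0,0,0,0,1],
    [-0.04,0.008,0,0,0,0,1],
    [-0.054,0.008,0,0,0,0,1],
    [-0.07,0.008,0,0,0,0,1],
    [-0.086,0.008,0,0,0,0,1],
    [-0.104,0.008,-0.004,0,0,0,1],
    [-0.122,0.008,-0.008,0,0,0,1]
  ]
}}

```text
time_s: 10.07
position: [0.5262, 0.1837, 0.1297]
tcp_rot: [[-0.111, 0.994, 0.002], [0.994, 0.111, 0.007], [0.006, 0.003, -1.0]]
force: [-0.2, 4.9, 2.1]
opening: 0.003
grasp_force: 1.3
```

{"method": "step_arm", "body": {
  "steps": [
    [-0.018,0,-0.004,0,0,0,1],
    [-0.037,0,-0.007,0,0,0,1],
    [-0.056,0,-0.011,0,0,0,1],
    [-0.076,0,-0.014,0,0,0,1],
    [-0.096,0,-0.018,0,0,0,1],
    [-0.116,0,-0.022,0,0,0,1],
    [-0.136,0,-0.026,0,0,0,1],
    [-0.156,0,-0.029,0,0,0,1]
  ]
}}

```text
time_s: 10.73
position: [0.531, 0.1333, 0.1361]
tcp_rot: [[-0.114, 0.993, -0.001], [0.993, 0.114, -0.0], [-0.0, -0.001, -1.0]]
force: [-1.0, 2.8, 1.2]
opening: 0.005
grasp_force: 0.9
```

```bash
python3 -c "
from h import *
togo([0,.0914,.1155])"
```

```text
t 10.73 tip(board,mm) [-1.000e-01  1.159e+02  1.111e+02] Fboard [-0.6  2.9  1.2] open 0.01
go [-0.082  0.    -0.015] turn [-0.001  0.     0.005]
```

{"method": "step_arm", "body": {
  "steps": [
    [-0.02,0,-0.004,0,0,0,1],
    [-0.041,0,-0.008,0,0,0,1],
    [-0.062,0,-0.012,0,0,0,1],
    [-0.082,0,-0.015,0,0,0,1],
    [-0.096,0,-0.015,0,0,0,1],
    [-0.11,0,-0.014,0,0,0,1],
    [-0.124,0,-0.013,0,0,0,1],
    [-0.137,0,-0.011,0,0,0,1]
  ]
}}

```text
time_s: 11.4
position: [0.5355, 0.0931, 0.1394]
tcp_rot: [[-0.114, 0.993, -0.001], [0.993, 0.114, 0.0], [0.0, -0.001, -1.0]]
force: [-1.3, 2.6, -1.2]
opening: 0.003
grasp_force: 0.9
```

```bash
python3 -c "
from h import *
togo([0,.0749,.1143])
table(1,1.776,.049,28,.13,.085,.1)"
```

```text
t 11.40 tip(board,mm) [-1.000e-01  7.540e+01  1.144e+02] Fboard [-1.   2.8 -1.2] open 0.0
go [-0.002  0.     0.   ] turn [-0.001 -0.     0.005]
call from a=1.78 [0.0751 0.1143]
[-0.014, 0, 0.003] [-0.027, 0, 0.006] [-0.040, 0, 0.010] [-0.053, 0, 0.015] [-0.066, 0, 0.020] [-0.079, 0, 0.026] [-0.091, 0, 0.032] [-0.103, 0, 0.040] 
call from a=2.17 [0.0442 0.1025]
[-0.012, 0, 0.008] [-0.023, 0, 0.016] [-0.034, 0, 0.025] [-0.044, 0, 0.034] [-0.054, 0, 0.044] [-0.063, 0, 0.054] [-0.072, 0, 0.065] [-0.080, 0, 0.076] 
call from a=2.56 [0.0201 0.0797]
[-0.008, 0, 0.012] [-0.015, 0, 0.023] [-0.022, 0, 0.036] [-0.028, 0, 0.048] [-0.033, 0, 0.061] [-0.038, 0, 0.074] [-0.042, 0, 0.087] [-0.045, 0, 0.101] 
call from a=2.95 [0.0066 0.0495]
[-0.003, 0, 0.014] [-0.005, 0, 0.027] [-0.006, 0, 0.041] [-0.007, 0, 0.053]
```

{"method": "step_arm", "body": {
  "steps": [
    [-0.014,0,0.003,0,0,0,1],
    [-0.027,0,0.006,0,0,0,1],
    [-0.04,0,0.01,0,0,0,1],
    [-0.053,0,0.015,0,0,0,1],
    [-0.066,0,0.02,0,0,0,1],
    [-0.079,0,0.026,0,0,0,1],
    [-0.091,0,0.032,0,0,0,1],
    [-0.103,0,0.04,0,0,0,1]
  ]
}}

```text
time_s: 12.07
position: [0.5396, 0.0622, 0.1275]
tcp_rot: [[-0.114, 0.993, 0.0], [0.993, 0.114, -0.0], [-0.0, 0.0, -1.0]]
force: [-0.5, 0.9, 0.4]
opening: 0.002
grasp_force: 0.7
```

{"method": "step_arm", "body": {
  "steps": [
    [-0.012,0,0.008,0,0,0,1],
    [-0.023,0,0.016,0,0,0,1],
    [-0.034,0,0.025,0,0,0,1],
    [-0.044,0,0.034,0,0,0,1],
    [-0.054,0,0.044,0,0,0,1],
    [-0.063,0,0.054,0,0,0,1],
    [-0.072,0,0.065,0,0,0,1],
    [-0.08,0,0.076,0,0,0,1]
  ]
}}

```text
time_s: 12.73
position: [0.5422, 0.0385, 0.1044]
tcp_rot: [[-0.114, 0.993, 0.0], [0.993, 0.114, -0.0], [-0.0, 0.0, -1.0]]
force: [-0.9, 1.8, -0.3]
opening: 0.007
grasp_force: 0.5
```

{"method": "step_arm", "body": {
  "steps": [
    [-0.008,0,0.012,0,0,0,1],
    [-0.015,0,0.023,0,0,0,1],
    [-0.022,0,0.036,0,0,0,1],
    [-0.028,0,0.048,0,0,0,1],
    [-0.033,0,0.061,0,0,0,1],
    [-0.038,0,0.074,0,0,0,1],
    [-0.042,0,0.087,0,0,0,1],
    [-0.045,0,0.1,0,0,0,1]
  ]
}}

```text
time_s: 13.4
position: [0.5439, 0.0252, 0.0744]
tcp_rot: [[-0.114, 0.993, 0.0], [0.993, 0.114, -0.0], [-0.0, 0.0, -1.0]]
force: [-0.1, 0.8, 1.7]
opening: 0.007
grasp_force: 0.4
```

```bash
python3 -c "
from h import *
togo([0,.0045,.0335])"
```

```text
t 13.40 tip(board,mm) [ 0.8  7.  49.4] Fboard [-0.   0.8  1.7] open 0.01
go [-0.008 -0.003  0.053] turn [0.    0.    0.005]
```

{"method": "step_arm", "body": {
  "steps": [
    [-0.002,0,0.011,0,0,0,1],
    [-0.004,0,0.021,0,0,0,1],
    [-0.006,0,0.03,0,0,0,1],
    [-0.007,0,0.037,0,0,0,1],
    [-0.008,0,0.042,0,0,0,1],
    [-0.008,0,0.046,0,0,0,1],
    [-0.008,0,0.049,0,0,0,1],
    [-0.008,0,0.051,0,0,0,1]
  ]
}}

```text
time_s: 14.07
position: [0.5441, 0.023, 0.0594]
tcp_rot: [[-0.115, 0.993, 0.0], [0.993, 0.115, -0.0], [-0.0, 0.0, -1.0]]
force: [0.1, 0.1, 1.5]
opening: 0.005
grasp_force: 0.4
```

```bash
python3 -c "
from h import *
togo([0,.0045,.0335])"
```

```text
t 14.07 tip(board,mm) [ 0.7  4.7 34.4] Fboard [0.1 0.  1.5] open 0.01
go [-0.001 -0.002  0.003] turn [0.    0.    0.005]
```

{"method": "step_arm", "body": {
  "steps": [
    [0,0,0.001,0,0,0,1],
    [0,0,0.002,0,0,0,1],
    [0,0,0.003,0,0,0,1],
    [0,0,0.003,0,0,0,1]
  ]
}}

```text
time_s: 14.4
position: [0.5441, 0.023, 0.0589]
tcp_rot: [[-0.114, 0.993, 0.0], [0.993, 0.114, -0.0], [-0.0, 0.0, -1.0]]
force: [0.4, -0.7, 3.2]
opening: 0.005
grasp_force: 1.9
```

```bash
python3 -c "
from h import *
togo([0,.0045,.0335])"
```

```text
t 14.40 tip(board,mm) [ 0.7  4.7 33.9] Fboard [ 0.4 -0.8  3.2] open 0.0
go [-0.001 -0.002  0.001] turn [0.    0.    0.005]
```

{"method": "step_arm", "body": {
  "steps": [
    [0,0,0.001,0,0,0,1],
    [0,0,0.0015,0,0,0,1],
    [0,0,0.0015,0,0,0,1]
  ]
}}

```text
time_s: 14.65
position: [0.5441, 0.023, 0.0588]
tcp_rot: [[-0.115, 0.993, 0.0], [0.993, 0.115, -0.0], [-0.0, 0.0, -1.0]]
force: [-1.3, -1.3, 7.4]
opening: 0.005
grasp_force: 3.6
```

{"method": "step_arm", "body": {
  "steps": [
    [0,0,-0.02,0,0,0,1],
    [0,0,-0.07,0,0,0,1],
    [0,0,-0.15,0,0,0,1],
    [0,0,-0.25,0,0,0,1],
    [0,0,-0.37,0,0,0,1],
    [0,0,-0.49,0,0,0,1],
    [0,0,-0.6,0,0,0,1],
    [0,0,-0.65,0,0,0,1]
  ]
}}

```text
time_s: 15.32
position: [0.5458, 0.023, 0.2577]
tcp_rot: [[-0.115, 0.993, 0.007], [0.993, 0.115, -0.001], [-0.002, 0.007, -1.0]]
force: [1.1, -1.0, 0.2]
opening: 0.009
grasp_force: 0.0
```

{"method": "step_arm", "body": {
  "steps": [
    [0.1,0,0,0,0,0,1],
    [0.22,0,0,0,0,0,1],
    [0.35,0,0,0,0,0,1],
    [0.48,0,0,0,0,0,1],
    [0.61,0,0,0,0,0,1],
    [0.74,0,0,0,0,0,1],
    [0.84,0,0,0,0,0,1],
    [0.9,0,0,0,0,0,1]
  ]
}}

```text
time_s: 15.98
position: [0.5118, 0.2947, 0.253]
tcp_rot: [[-0.117, 0.993, -0.0], [0.993, 0.117, 0.001], [0.001, -0.0, -1.0]]
force: [-0.2, -0.9, -0.3]
opening: 0.003
grasp_force: 0.0
```

Run:
```python
from h import *
from rig import *
import cv2
st()
a=capture("side")["image"][150:290,240:440,::-1];b=capture("top");c=b["image"][140:280,290:430,::-1]
a=cv2.resize(a,(428,300));a=cv2.copyMakeBorder(a,0,0,0,0,0)
cv2.imwrite("pics/fin.png",np.hstack([a,cv2.resize(c,(300,300))]))
# predicted closed wide-leaf top outline (crop px in right half)
P=b2w(Q,[[x,y,.0335] for x in(.105,-.105) for y in(.08,-.05)]+[[x,-.086,.0185] for x in(.11,-.11)])
print(((proj(b,P)-[290,140])*300/140+[428,0]).round())
```

```text
t 15.98 tip(board,mm) [ -1.4 278.4 228. ] Fboard [-0.3 -0.9 -0.3] open 0.0
[[513.  87.]
 [605.  78.]
 [527. 236.]
 [621. 227.]
 [629.  74.]
 [646. 229.]]
```

View pics/fin.png

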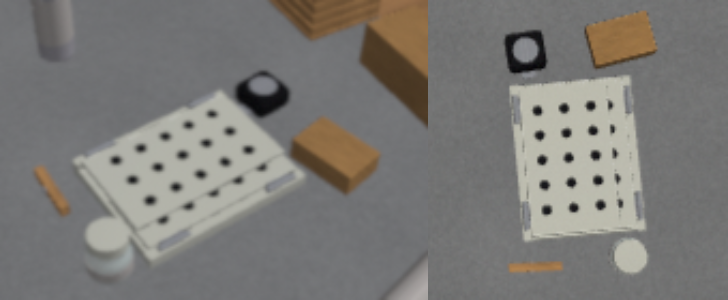

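Both leaves lie flat, with the wide leaf's outline as predicted at (513–621, 78–236). The board, peg, jar, tape measure and carton are in their original places, and the arm is clear.

```bash
python3 -c "
from rig import *
print(hand_in())"
```

```text
the job is handed in; nothing more can be done
None
```

The board is closed: I folded the narrow leaf flat first, then the wide leaf flat over it. In the last pictures the board and the items around it had not moved. I handed the job in at about 16 s, with the arm touching nothing.

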